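# Arm the tilt switch and offer up its cover

### The job

Stand the steel trip weight, stem up, on the dome in the middle of the open tilt-switch box so that it balances there on its own, before touching the cover. Then take the cover plate by its handle and finish holding it still and level, hovering about 15 mm above the box's rim, each of its three holes straight over the matching tapped hole so that the screws could be started; the program ends with the plate still held in the gripper, touching neither the box nor the weight, which must still be balanced. Leave the other things on the bench where they are.

Things in the scene. Friction and masses are not known exactly. Their poses are not given: they have to be found in the camera images.
- housing: open grey cast box bolted to the bench, 160 mm long (its x), 120 mm wide (its y), 78 mm tall; origin at the centre of its underside, z up. The cavity, 96 (x) x 84 (y) mm, open at the top, has a floor 10 mm above the bench and a steel dome in the middle. The flat rim carries three tapped holes in a triangle: two at the +x end, one in the middle of the -x end. It cannot move
- pivot_top (a point): the top of the steel dome in the middle of the housing, 36 mm above the bench; the dome is part of a sphere of 35 mm radius
- housing_top (a point): centre of the housing's rim plane, 78 mm above the bench (over the open cavity); axes as the housing
- weight_base (a point): trip weight: steel, about 0.16 kg, a flat disc 56 mm across and 6 mm thick with an upright round stem, 14 mm across and 34 mm long, rising from its middle (40 mm tall in all); it stands on the bench, stem up. This point is the centre of the disc's underside; z along the stem
- weight_stem (a point): a point on the weight's axis, on the stem, 28 mm above the disc's underside (22 mm above the disc's top face, 12 mm below the stem's end): where to grip
- cover: aluminium cover plate, about 0.3 kg, 160 (x) x 120 (y) mm, 4 mm thick, lying flat on the bench with its handle up; three 12 mm through holes in the same triangle as the housing's (two at its +x end, one in the middle of its -x end); origin at the centre of its underside, z up. Its mass centre lies within 3 mm of the handle's middle, seen from above. The right way round, its axes run with the housing's
- cover_handle (a point): middle of the cover's handle bar, 42 mm above the plate's underside; the bar is 74 mm long along the cover's x, 14 mm wide (y) and 12 mm tall, on two posts 31 mm either side of this point; 32 mm of free height between plate and bar
- cover_hole0 (a point): centre of the cover's hole at the +x end, +y side (64, 42 mm from the centre), at the plate's underside
- housing_hole0 (a point): mouth of the housing's 9 mm tapped hole at the +x end, +y side (64, 42 mm from the centre), at the rim, 78 mm above the bench
- cover_hole1 (a point): centre of the cover's hole at the +x end, -y side (64, -42 mm from the centre), at the plate's underside
- housing_hole1 (a point): mouth of the housing's 9 mm tapped hole at the +x end, -y side (64, -42 mm from the centre), at the rim, 78 mm above the bench
- cover_hole2 (a point): centre of the cover's hole at the middle of the -x end (-64, 0 mm from the centre), at the plate's underside
- housing_hole2 (a point): mouth of the housing's 9 mm tapped hole at the middle of the -x end (-64, 0 mm from the centre), at the rim, 78 mm above the bench
- screwdriver: bystander: screwdriver with a red handle, lying beyond the work; origin at the bottom
- jar: bystander: closed glass jar, 64 mm across, 85 mm tall; origin at the bottom
- pliers: bystander: pliers with red grips lying flat, about 150 mm long, 41 mm wide, 11 mm thick; origin at the bottom
- tape: bystander: grey tape measure, 60 x 35 mm, 55 mm tall; origin at the bottom
- mug: bystander: white mug, 80 mm across, 90 mm tall; origin at the bottom
- offcut: bystander: plywood offcut, 45 x 140 mm, 25 mm thick; origin at the bottom
Not all that is in view belongs to the job. What is shaped like the part that bears weight_base but green or yellow is not meant.

How it is judged:
On the way, in this order (a step that is already met when the one before it is completed fails the run):
1. the weight balances on the dome, let go, with the cover still lying where it was (horizontal distance between weight_base and pivot_top below 0.01 m and distance between weight_base and pivot_top below 0.012 m and angle between weight_base's own z axis and vertical below 0.28 rad and contact force between weight and the fingers below 0.1 N and distance of cover from where it was at the start of the episode below 0.01 m and linear speed of weight below 0.05 m/s), for 0.4 s.
2. the cover is lifted off the bench in the gripper (height (world z) of cover_handle above 0.072 m and contact force between cover and the fingers above 1 N), for 0.2 s.
At the end, for the whole second after the job is handed in: The weight stands free on the dome, base within 10 mm of its top sideways, leaning under 16 degrees; the gripper holds the cover, all three holes within 3.5 mm sideways of their tapped holes and 4 to 26 mm above the rim, touching neither box nor weight (horizontal distance between weight_base and pivot_top below 0.01 m and distance between weight_base and pivot_top below 0.012 m and angle between weight_base's own z axis and vertical below 0.28 rad and contact force between weight and the fingers below 0.1 N and horizontal distance between cover_hole0 and housing_hole0 below 0.0035 m and z of cover_hole0 in the frame of housing_top between 0.004 and 0.026 m and horizontal distance between cover_hole1 and housing_hole1 below 0.0035 m and z of cover_hole1 in the frame of housing_top between 0.004 and 0.026 m and horizontal distance between cover_hole2 and housing_hole2 below 0.0035 m and z of cover_hole2 in the frame of housing_top between 0.004 and 0.026 m and contact force between cover and the fingers above 1 N and contact force between cover and housing below 0.05 N and contact force between cover and weight below 0.05 N); the arm keeps its last pose, push and grip.
It fails at once if the cover touches the box (contact force between cover and housing above 1 N).
It fails at once if the cover touches the weight (contact force between cover and weight above 1 N).
It fails at once if another thing on the bench is moved more than 25 mm (distance of any of screwdriver, jar, pliers, tape, mug, offcut from where it was at the start of the episode above 0.025 m).
It also fails if it takes over 64 s, if anything falls off the work surface, if the arm or the gripper's body presses on something with over 40 N, if the wrist force passes 120 N, or if a joint passes its speed limit or range.

### The arm

A 7-joint arm with a two-finger parallel gripper is mounted at the origin on the work surface. World frame = base frame: x ahead of the robot, y to its left, z up, the work surface at z = 0. Lengths are in m, angles in rad, forces in N, time in s.
With the tool pointing down it reaches from about 0.35 to 0.9 m from the base axis. Payload 19.9 kg.
Tool frame: the origin (TCP) lies midway between the tips of the shut fingers; the grasp point (between the pads) lies 19 mm behind it; z points along the fingers, y is the direction in which the jaws open and shut (so a half turn about z gives the same grasp; the last joint's range is limited). The gripper opens to 94 mm and grips with 3 to 60 N. Pads are 16 mm wide; open, the fingers measure 119 mm over their backs; the gripper's body (75 mm by 177 mm) begins 78 mm behind the grasp point.
Start: joints at [1.194, 0.417, -0.01, 1.614, 0.005, 1.111, -0.053], TCP at [0.206, -0.59, 0.205] pointing down, gripper open.
Joint ranges: [-2.81, 2.81], [-0.39, 2.02], [-1.27, 1.25], [0.06, 2.57], [-1.19, 4.33], [0.19, 2], [-2.82, 2.82]. Speed limits (rad/s): [1.89, 1.89, 2.39, 2.39, 3.01, 3.01, 3.01].

### API

Orientations are given as a rotation vector (axis times angle).
In Python, from workcell import sensors, read_camera, camera_info, hand_in gives the robot as it stands.
- The arm moves only by the tool apply_moves, never from a script. Its argument "rows" is text: rows parted by semicolons, each of 7 numbers parted by spaces: the shift along the tool's x, y, z in mm, then the turn, a rotation vector about the tool's x, y, z in rad, then the finger opening in mm, from 0 to 94. A call has 1 to 8 rows; each row is the pose to reach, as a shift and turn from the pose commanded when the call began, along the tool's axes at that moment; what a row does not reach only later rows make up. A row lasts 1/8 s, in which the tool goes at most 62.5 mm and 10.7 degrees, less where a joint would pass 70% of its speed; a pose out of reach is approached as far as the arm can. A call with a gripper value outside its range is refused whole. The fingers move at their own pace and stop on an object; "force" is the grip in N (left out, the last holds). Time passes only in rows, so rows that repeat a pose let the fingers close. It gives the time, the measured TCP pose, the force and the opening at its end, in the units of the state.
- sensors.get_state(): the state, without advancing time (a new reading comes with each control period).
- read_camera(name): name is "side" or "top"; returns the picture (400x640x3 uint8, red, green, blue); there is no depth.
- camera_info(name): a dict with "K" (3x3 intrinsics, pixels), "R" (3x3) and "t" (3): a world point X has camera coordinates R X + t. Camera axes: x right, y down, z forward; pixel columns grow to the right and rows downward; lengths in m; the calibration is good to about 2 mm. A picture is of the moment at which its call begins. camera_info takes no time and is no camera call.
- hand_in(): hands the job in, once; it reports no verdict.
The state is a dict: "clock": time; "q": joint angles; "joint_velocities": joint speeds; "tau": joint torques, N m; "ee_pos": TCP position; "eef_rot": TCP orientation; "ft_force": force on the tool from outside, world axes, zero at the start; "moment": the same for the moment, N m; "opening": finger opening in m.
Only numpy, scipy, OpenCV 4.12 (cv2) and the standard library are available. Lean on these libraries where they do the work, as an engineer would, in place of code of your own. Each camera call takes 0.05 s, during which the arm holds its last target. There are 200 camera calls.

## Working session

There is one attempt and no reset: what is moved stays moved. The work goes in short steps, Python scripts to look and compute and a tool call to move; the robot and the scene stay as the last step left them, time stands still between calls to the robot, and variables do not carry over. Pictures are saved under pics/ and viewed, about 8 in all and at most 12, crops included, and the job is handed in when it is done.

Besides the shell and the picture viewer there is one more tool, called after "Emit:" by a JSON object that holds its "method" and its "body", one argument or row to a line. apply_moves: Moves the arm, as the interface text tells. Its arguments: {"type":"object","properties":{"rows":{"type":"string"},"force":{"type":"number"}},"required":["rows"]}

```bash
mkdir -p pics; ls; python3 - <<'E'
from workcell import sensors, read_camera, camera_info
import cv2,numpy as np
s=sensors.get_state()
print({k:np.round(v,3) for k,v in s.items()})
for n in("top","side"):
    c=camera_info(n);print(n,np.round(c["K"],1).tolist(),np.round(c["R"],3).tolist(),np.round(c["t"],3))
    im=read_camera(n);np.save(n+"0.npy",im);cv2.imwrite(f"pics/{n}0.png",im[:,:,::-1])
E
```

```text
pics
{'clock': np.float64(0.0), 'q': array([ 1.194,  0.418, -0.01 ,  1.614,  0.005,  1.111, -0.053]), 'joint_velocities': array([ 0.002, -0.002, -0.001, -0.   , -0.001,  0.   , -0.   ]), 'tau': array([ 1.0000e-03, -8.5124e+01,  6.3900e-01, -4.2598e+01, -4.9000e-02,
        1.9000e-02,  0.0000e+00]), 'ee_pos': array([ 0.206, -0.59 ,  0.205]), 'eef_rot': array([-3.096e+00, -5.250e-01,  1.000e-03]), 'ft_force': array([-0.432, -0.877, -0.408]), 'moment': array([ 0.062, -0.035, -0.051]), 'opening': np.float64(0.094)}
top [[399.4, 0.0, 319.9], [0.0, 399.4, 196.0], [0.0, 0.0, 1.0]] [[-0.029, -1.0, -0.01], [-0.99, 0.03, -0.135], [0.135, 0.006, -0.991]] [0.015 0.603 1.183]
side [[425.0, 0.0, 327.1], [0.0, 425.0, 192.3], [0.0, 0.0, 1.0]] [[-0.972, -0.236, -0.012], [-0.153, 0.666, -0.73], [0.18, -0.708, -0.683]] [0.578 0.153 1.353]
```

View pics/top0.png

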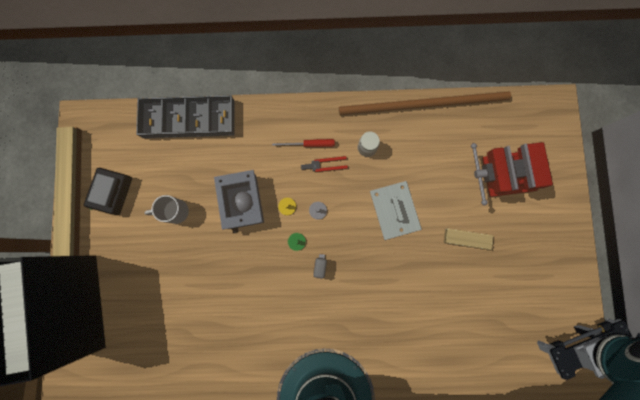

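View pics/side0.png

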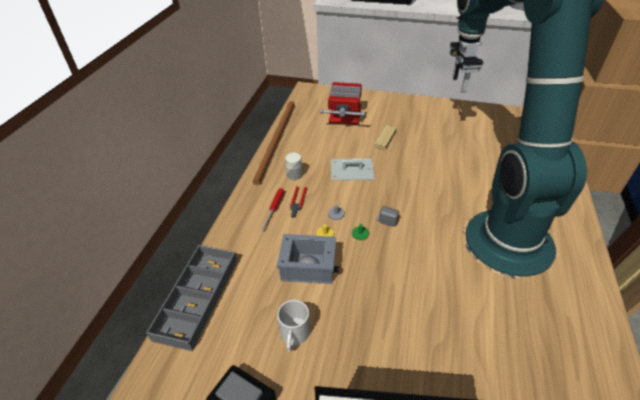

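Candidates for the weight in the top view: grey (318,210), yellow (288,206) and green (297,242); the grey tape measure is at (320,266). I choose the grey steel one. The housing is at (240,200), the cover at (397,210) and the jar at (369,145). Next I check in a close crop.

```bash
python3 - <<'E'
import cv2,numpy as np
im=np.load("top0.npy")[:,:,::-1];s=np.load("side0.npy")[:,:,::-1]
a=cv2.resize(im[165:245,210:340],(780,480),interpolation=cv2.INTER_CUBIC)  # x6
cv2.imwrite("pics/c1.png",a)
def up(i,x,y,w,h,f):return cv2.resize(i[y:y+h,x:x+w],(w*f,h*f),interpolation=cv2.INTER_CUBIC)
# top cover 365..430,175..245 x6=390x420 ; side housing region 270..350,200..290 ; side cover
A=up(im,365,175,65,70,6);B=up(s,325,150,65,35,6)
C=np.zeros((420,780,3),np.uint8);C[:420,:390]=A;C[:210,390:]=B
D=up(s,272,195,100,52,4)[:, :390];C[210:418,390:]=D
cv2.imwrite("pics/c2.png",C)
E
```

```text
(no output)
```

View pics/c1.png

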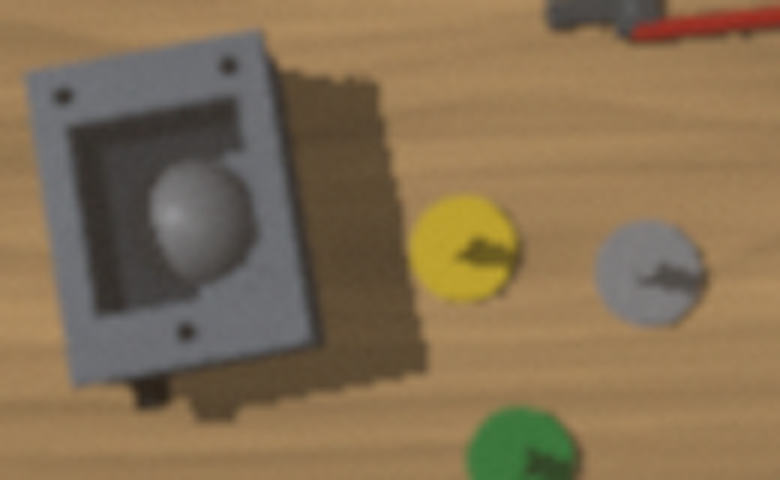

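View pics/c2.png

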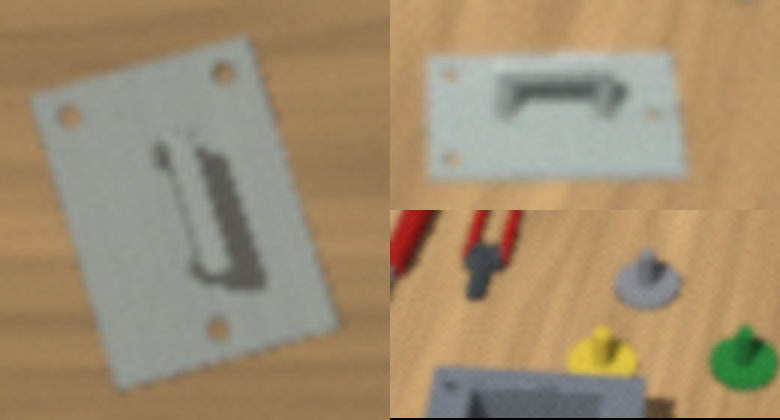

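The crops show the grey weight disc centred near top px (318,210), standing stem up in the side view. The housing's two-hole end faces away from the robot (+x), with holes near (220,181), (248,175) and (240.5,220). The cover is turned the same way, with holes near (376,194), (402,187) and (401,229).

```bash
cat > h.py <<'E'
import cv2,numpy as np
from workcell import sensors, read_camera, camera_info
def ray(cam,uv,z):
    c=camera_info(cam);R,t,K=map(np.array,(c["R"],c["t"],c["K"]))
    o=-R.T@t;d=R.T@np.linalg.solve(K,[uv[0],uv[1],1.]);return (o+d*(z-o[2])/d[2])
def proj(cam,X):
    c=camera_info(cam);p=np.array(c["K"])@(np.array(c["R"])@np.array(X)+c["t"]);return p[:2]/p[2]
def dark(im,u,v,r=4):
    """weighted dark centroid near (u,v)"""
    g=cv2.cvtColor(im,cv2.COLOR_RGB2GRAY).astype(float)
    u0,v0=int(round(u)),int(round(v))
    p=g[v0-r:v0+r+1,u0-r:u0+r+1];b=np.median(p);w=np.clip(b-p-8,0,None)
    yy,xx=np.mgrid[-r:r+1,-r:r+1];w[xx**2+yy**2>r*r]=0
    return np.array([u0+(w*xx).sum()/w.sum(),v0+(w*yy).sum()/w.sum()])
P=np.array([[64,42],[64,-42],[-64,0]])/1000.
def fit(pts):
    pts=np.array(pts)[:,:2];a=P-P.mean(0);b=pts-pts.mean(0)
    th=np.arctan2((a[:,0]*b[:,1]-a[:,1]*b[:,0]).sum(),(a*b).sum())
    R=np.array([[np.cos(th),-np.sin(th)],[np.sin(th),np.cos(th)]]);c=pts.mean(0)-R@P.mean(0)
    return c,th,1000*np.linalg.norm(P@R.T+c-pts,axis=1)
E
python3 - <<'E'
from h import *
np.set_printoptions(precision=4,suppress=True)
T=np.load("top0.npy");S=np.load("side0.npy")
f=lambda x,y,ox,oy,k:((x+.5)/k-.5+ox,(y+.5)/k-.5+oy)
H=[f(64,96,210,165,6),f(228,65,210,165,6),f(186,332,210,165,6)]
C=[f(69,117,365,175,6),f(223,73,365,175,6),f(218,329,365,175,6)]
H=[dark(T,*p) for p in H];
print("H px",H)
hw=[ray("top",p,.078) for p in H];print("housing",fit(hw))
g=[np.array(p) for p in C]
print("cover manual z=.004",fit([ray("top",p,.002) for p in g]))
# cover side: +x end = left? holes in side crop (x6 at 325,150)
CS=[f(60,158,325,150,6),f(60,74,325,150,6),f(263,115,325,150,6)]
for p in CS: print("side hole",ray("side",p,.002), proj("top",ray("side",p,.002)))
# cover outline
for n,im,win in(("top",T,(360,175,435,245)),("side",S,(322,150,385,188))):
    hsv=cv2.cvtColor(im,cv2.COLOR_RGB2HSV);x0,y0,x1,y1=win
    m=np.zeros(im.shape[:2],np.uint8);m[y0:y1,x0:x1]=(hsv[y0:y1,x0:x1,1]<70)*255
    m=cv2.morphologyEx(m,cv2.MORPH_OPEN,np.ones((2,2)))
    cs,_=cv2.findContours(m,cv2.RETR_EXTERNAL,cv2.CHAIN_APPROX_NONE);c=max(cs,key=cv2.contourArea)
    w=np.array([ray(n,p,.004)[:2] for p in c[:,0].astype(float)])*1000
    print(n,"cover rect mm",cv2.minAreaRect(w.astype(np.float32)))
# weight
for n,im,win in(("top",T,(306,198,332,222)),("side",S,(325,200,347,222))):
    hsv=cv2.cvtColor(im,cv2.COLOR_RGB2HSV);x0,y0,x1,y1=win
    m=np.zeros(im.shape[:2],np.uint8);m[y0:y1,x0:x1]=(hsv[y0:y1,x0:x1,1]<60)*255
    cs,_=cv2.findContours(m,cv2.RETR_EXTERNAL,cv2.CHAIN_APPROX_NONE);c=max(cs,key=cv2.contourArea)
    w=np.array([ray(n,p,.006)[:2] for p in c[:,0].astype(float)])*1000
    print(n,"weight",cv2.minEnclosingCircle(w.astype(np.float32)),cv2.fitEllipse(w.astype(np.float32)))
for n,uv in(("yellow",(287,206)),("green",(296.5,241)),("jar",(369,145)),("tape",(320,266)),("pliers",(325,165))): print(n,ray("top",uv,0.02))
E
```

```text
H px [array([220.1044, 180.6195]), array([247.6439, 175.4924]), array([240.5926, 219.8956])]
housing (array([0.5969, 0.2428]), np.float64(0.15626942132337657), array([0.2138, 0.1854, 0.2158]))
cover manual z=.004 (array([ 0.5574, -0.2371]), np.float64(0.24540915719998327), array([0.4389, 0.5179, 0.1349]))
side hole [ 0.61  -0.179  0.002] [375.5954 193.7769]
side hole [ 0.6286 -0.2598  0.002 ] [400.8341 187.2084]
side hole [ 0.4939 -0.2482  0.002 ] [399.5655 229.9166]
top cover rect mm ((554.1949462890625, -240.24713134765625), (161.85887145996094, 122.29718017578125), 13.890159606933594)
side cover rect mm ((549.5484008789062, -227.67066955566406), (160.21066284179688, 128.60227966308594), 13.653148651123047)
top weight ((563.2721557617188, 5.3271026611328125), 28.20315170288086) ((563.4568481445312, 5.879740238189697), (51.34593200683594, 54.04706573486328), 148.0095672607422)
side weight ((564.1847534179688, 7.11384916305542), 33.93506622314453) ((562.1409301757812, 9.623730659484863), (51.30787658691406, 63.0156364440918), 9.436657905578613)
yellow [0.5776 0.1003 0.02  ]
green [0.4685 0.073  0.02  ]
jar [ 0.7641 -0.1631  0.02  ]
tape [0.3908 0.0031 0.02  ]
pliers [ 0.7039 -0.0218  0.02  ]
```

```bash
cat >> h.py <<'E'
from scipy.spatial.transform import Rotation as Ro
def go(x,y,z,yaw):
    s=sensors.get_state();R0=Ro.from_rotvec(s["eef_rot"])
    Rt=Ro.from_matrix([[np.cos(yaw),np.sin(yaw),0],[np.sin(yaw),-np.cos(yaw),0],[0,0,-1]])
    d=R0.inv().apply(np.array([x,y,z])-s["ee_pos"])*1000;r=(R0.inv()*Rt).as_rotvec()
    print("t",round(float(s["clock"]),2),"at",np.round(s["ee_pos"],4),"yaw",round(float(np.arctan2(*R0.as_matrix()[[1,0],0])),4),"shift",np.round(d,1),"turn",np.round(r,4),"open",round(s["opening"]*1000,1),"f",np.round(s["ft_force"],1))
E
python3 -c "
from h import *
go(.563,.006,.13,.17)"
```

```text
t 0.1 at [ 0.2058 -0.5898  0.2049] yaw 0.3358 shift [ 533.6 -444.7   75.3] turn [-0.001   0.0002  0.1658] open 94.3 f [-0.2 -0.1 -0.2]
```

Emit:
{"method": "apply_moves", "body": {
  "rows": "55 -46 0 0 0 0 50;100 -83 0 0 0 0.03 50;144 -120 0 0 0 0.06 50;188 -157 0 0 0 0.09 50;232 -193 0 0 0 0.12 50;276 -230 10 0 0 0.15 50;320 -267 20 0 0 0.166 50;364 -303 30 0 0 0.166 50",
  "force": 20
}}

```text
clock: 1.1
ee_pos: [0.4503, -0.1823, 0.1752]
eef_rot: [3.13, 0.266, 0.0]
ft_force: [0.4, -1.3, 0.3]
opening: 0.0498
```

```bash
python3 -c "
from h import *
go(.563,.006,.10,.17)"
```

```text
t 1.1 at [ 0.4503 -0.1823  0.1752] yaw 0.1694 shift [ 142.8 -166.7   75.2] turn [ 0.0001 -0.0001 -0.0006] open 49.8 f [ 0.4 -1.3  0.3]
```

Emit:
{"method": "apply_moves", "body": {
  "rows": "35 -41 15 0 0 0 50;70 -82 30 0 0 0 50;100 -117 45 0 0 0 50;125 -146 60 0 0 0 50;138 -161 72 0 0 0 50;143 -167 75 0 0 0 50;143 -167 75 0 0 0 50;143 -167 75 0 0 0 50"
}}

```text
clock: 2.1
ee_pos: [0.5624, 0.0036, 0.1009]
eef_rot: [3.13, 0.264, 0.001]
ft_force: [0.3, -0.1, 0.0]
opening: 0.0502
```

```bash
python3 - <<'E'
from h import *
T=read_camera("top");S=read_camera("side")
go(.563,.006,.01,.17)
s=sensors.get_state();e=s["ee_pos"]
pt=proj("top",e);ps=proj("side",e);print(pt,ps,proj("top",[.563,.006,.04]),proj("side",[.563,.006,.04]))
def up(im,c,f):
    x,y=int(c[0])-35,int(c[1])-45;return cv2.resize(im[y:y+80,x:x+70,::-1],(70*f,80*f),interpolation=cv2.INTER_CUBIC),(x,y)
a,o1=up(T,pt,5);b,o2=up(S,ps,5);print(o1,o2)
cv2.imwrite("pics/w1.png",np.hstack([a,b]))
E
```

```text
t 2.2 at [0.5624 0.0038 0.1009] yaw 0.1686 shift [ 0.9 -2.1 90.9] turn [ 0.0004 -0.0005 -0.0014] open 49.8 f [-0.7 -0.7  0.5]
[317.76435535 207.11325556] [336.26433843 190.93390417] [317.33327128 209.09481203] [335.90364326 204.67782563]
(282, 162) (301, 145)
```

View pics/w1.png

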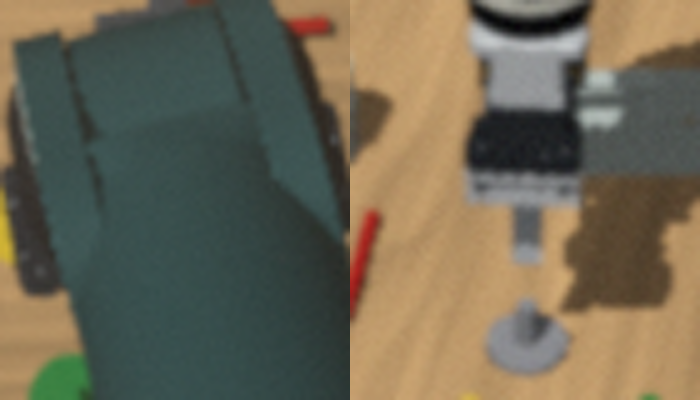

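The side view shows the fingers at column 336.6 directly above the stem at column 336.6, with the stem end at row 205 as predicted. The top view is blocked by the arm. I descend now.

Emit:
{"method": "apply_moves", "body": {
  "rows": "1 -2 25 0 0 0 50;1 -2 50 0 0 0 50;1 -2 70 0 0 0 50;1 -2 83 0 0 0 50;1 -2 90.5 0 0 0 50;1 -2 90.5 0 0 0 50;1 -2 90.5 0 0 0 50"
}}

```text
clock: 3.08
ee_pos: [0.5635, 0.0069, 0.0105]
eef_rot: [3.13, 0.266, 0.001]
ft_force: [0.2, -0.6, 0.6]
opening: 0.0497
```

Emit:
{"method": "apply_moves", "body": {
  "rows": "0 0 0 0 0 0 25;0 0 0 0 0 0 8;0 0 0 0 0 0 8;0 0 0 0 0 0 8;0 0 0 0 0 0 8"
}}

```text
clock: 3.7
ee_pos: [0.5631, 0.0069, 0.01]
eef_rot: [-3.13, -0.266, 0.0]
ft_force: [-0.4, 0.1, 1.0]
opening: 0.0136
```

```bash
python3 -c "
from h import *
go(.597,.243,.13,.17)"
```

```text
t 3.7 at [0.5631 0.0069 0.01  ] yaw 0.1698 shift [  73.3 -227.  -120. ] turn [-0.0001  0.0001 -0.0002] open 13.6 f [-0.4  0.1  1. ]
```

Emit:
{"method": "apply_moves", "body": {
  "rows": "0 0 -20 0 0 0 8;0 0 -50 0 0 0 8;0 0 -85 0 0 0 8;0 0 -120 0 0 0 8;10 -30 -130 0 0 0 8;22 -66 -130 0 0 0 8;34 -104 -130 0 0 0 8;45 -140 -130 0 0 0 8"
}}

```text
clock: 4.7
ee_pos: [0.5839, 0.1538, 0.1414]
eef_rot: [-3.13, -0.267, -0.001]
ft_force: [-0.2, -0.6, -1.6]
opening: 0.014
```

Emit:
{"method": "apply_moves", "body": {
  "rows": "10 -31 0 0 0 0 8;18 -57 0 0 0 0 8;24 -75 0 0 0 0 8;28 -86 0 0 0 0 8;28 -87 0 0 0 0 8;28 -87 0 0 0 0 8;28 -87 0 0 0 0 8"
}}

```text
clock: 5.58
ee_pos: [0.5969, 0.242, 0.14]
eef_rot: [3.13, 0.265, -0.0]
ft_force: [-0.6, 0.5, -1.1]
opening: 0.0135
```

```bash
python3 - <<'E'
from h import *
S=read_camera("side");T=read_camera("top")
go(.597,.243,.13,.17)
s=sensors.get_state();e=s["ee_pos"]
c=proj("side",e);x,y=int(c[0])-60,int(c[1])-45
a=cv2.resize(S[y:y+110,x:x+120,::-1],(480,440),interpolation=cv2.INTER_CUBIC)
print((x,y),c,"dome px",proj("side",[.597,.243,.036]),"disc centre pred",proj("side",e-[0,0,.010]))
hs=np.load("side0.npy")
b=cv2.resize(T[160:250,200:280,::-1],(320,360),interpolation=cv2.INTER_CUBIC);C=np.zeros((440,800,3),np.uint8);C[:,:480]=a;C[:360,480:]=b
cv2.imwrite("pics/p1.png",C)
E
```

```text
t 5.67 at [0.5968 0.2423 0.14  ] yaw 0.1691 shift [ 0.3 -0.7 10. ] turn [ 0.0001  0.0001 -0.0009] open 13.7 f [ 0.2  0.3 -0.4]
(245, 190) [305.5776349  235.25681378] dome px [307.07822809 258.54004933] disc centre pred [305.74206685 237.59768472]
```

View pics/p1.png

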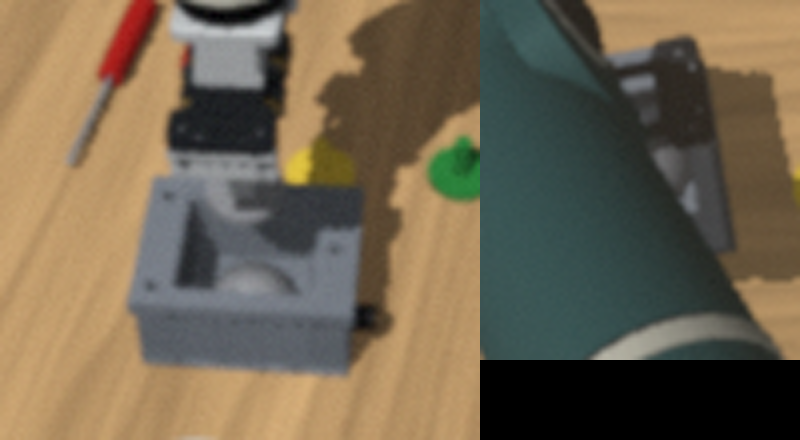

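The side view shows the weight's disc at about px (304.5,238) and the dome at about px (308,260). I measure both in the same camera to remove calibration bias.

```bash
python3 - <<'E'
from h import *
np.set_printoptions(precision=4,suppress=True)
S0=np.load("side0.npy");S=read_camera("side")
f=lambda x,y:((x+.5)/4-.5+245,(y+.5)/4-.5+190)
H=[f(150,286),f(170,196),f(335,248)]
H=[dark(S0,*p,3) for p in H];print(H);print("housing by side",fit([ray("side",p,.078) for p in H]))
g=cv2.cvtColor(S,cv2.COLOR_RGB2GRAY)
for r in (235,237,239,241,243,245):print(r,g[r,288:322])
g0=cv2.cvtColor(S0,cv2.COLOR_RGB2GRAY)
print("dome");
for r in(254,256,258,260,262):print(r,g0[r,290:328])
E
```

```text
[array([282.2273, 261.0636]), array([286.6818, 238.5341]), array([328.2179, 251.9872])]
housing by side (array([0.5961, 0.2475]), np.float64(0.15742644377530082), array([0.1479, 0.16  , 0.3079]))
235 [126 129 127 127 131 128 128 131 134 142 142 142 141 131 117 107 104 110
 111 113 108  95  95  97  97  96  84  88 117 142 156 158 151 128]
237 [123 119 125 124 121 119 119 126 136 140 142 144 141 136 116  99  87  88
  88  90  80  69  65  63  65  65  62  64  61  57  57  58  53  57]
239 [108 119 118 117 114 115 110 114 123 134 137 142 141 135 120  99  78  75
  75  76  68  60  66  62  59  61  67  60  58  58  57  57  56  58]
241 [122 126 120 110  86  73  85  98 106 117 135 139 140 142 136 114  83  69
  69  71  72  72  68  71  66  59  58  55  58  58  57  60  56  59]
243 [125 123 122 102  72  57  70  84  88  99 104 116 131 135 137 137 131 128
 131 128 129 123 114 103  86  68  58  57  56  57  56  58  57  61]
245 [127 123 111  81  54  51  55  72  81  91  93  97 104 106 110 115 116 116
 116 112 103  92  80  71  64  58  60  55  55  56  57  57  58  58]
dome
254 [ 64  42  42  42  50  52  56  52  62  87 114 114 112 114 109 104 105 104
 102 104 100 106 106 110 107 109 109 107 108 106 106 103 106 112 122 123
 123 120]
256 [ 53  44  44  43  47  52  52  54  67  89 112 115 112 109 107 107 105 102
 103 101  95  92  96 100 110 114 122 122 120 120 120 119 113 113 122 123
 122 122]
258 [ 46  40  39  48  50  56  53  60  75 101 112 111 117 120 127 129 128 128
 124 122 118 112 104  95  87  86  94 109 120 121 121 122 117 114 123 123
 123 121]
260 [ 49  45  49  52  58  54  55  58  77 106 121 130 137 138 145 146 147 145
 144 140 135 129 122 115 103  89  79  74  94 117 122 122 115 117 120 121
 121 124]
262 [106 102 104 106 106 100  98  98 107 122 129 136 135 134 144 146 149 150
 144 143 139 136 131 123 111 103  95  85  86 100 116 122 121 122 122 124
 123 122]
```

```bash
python3 -c "
from h import *
go(.5966,.245,.05,.17)"
```

```text
t 5.72 at [0.5968 0.2425 0.14  ] yaw 0.1692 shift [ 0.2 -2.5 90. ] turn [ 0.0001 -0.     -0.0008] open 13.5 f [ 0.5 -0.6 -1.2]
```

Emit:
{"method": "apply_moves", "body": {
  "rows": "0 -2.5 15 0 0 0 8;0 -2.5 35 0 0 0 8;0 -2.5 55 0 0 0 8;0 -2.5 72 0 0 0 8;0 -2.5 84 0 0 0 8;0 -2.5 89 0 0 0 8;0 -2.5 90 0 0 0 8;0 -2.5 90 0 0 0 8"
}}

```text
clock: 6.72
ee_pos: [0.5966, 0.2455, 0.0505]
eef_rot: [-3.13, -0.266, -0.001]
ft_force: [0.2, 0.3, -1.5]
opening: 0.0139
```

Emit:
{"method": "apply_moves", "body": {
  "rows": "0 0 1 0 0 0 8;0 0 2 0 0 0 8;0 0 3 0 0 0 8;0 0 3 0 0 0 8;0 0 3 0 0 0 8"
}}

```text
clock: 7.35
ee_pos: [0.5963, 0.2454, 0.047]
eef_rot: [-3.13, -0.266, 0.0]
ft_force: [0.5, -0.1, -0.6]
opening: 0.0134
```

```bash
python3 -c "
from h import *
go(.5966,.245,.046,.17)"
```

```text
t 7.35 at [0.5963 0.2454 0.047 ] yaw 0.1698 shift [0.2 0.5 1. ] turn [-0.0001  0.     -0.0002] open 13.4 f [ 0.5 -0.1 -0.6]
```

Emit:
{"method": "apply_moves", "body": {
  "rows": "0 0 0.5 0 0 0 8;0 0 1 0 0 0 8;0 0 1 0 0 0 8;0 0 1 0 0 0 8"
}}

```text
clock: 7.85
ee_pos: [0.5963, 0.2454, 0.046]
eef_rot: [-3.13, -0.266, 0.0]
ft_force: [-0.4, -0.0, -0.5]
opening: 0.0134
```

Emit:
{"method": "apply_moves", "body": {
  "rows": "0 0 0.3 0 0 0 8;0 0 0.5 0 0 0 8;0 0 0.5 0 0 0 8;0 0 0.5 0 0 0 8"
}}

```text
clock: 8.35
ee_pos: [0.5964, 0.2455, 0.0458]
eef_rot: [-3.13, -0.266, -0.0]
ft_force: [-1.3, -0.6, 5.0]
opening: 0.0134
```

Contact with the dome is felt at about 45.8 mm, as expected. I ease off and open gently.

Emit:
{"method": "apply_moves", "body": {
  "rows": "0 0 -0.3 0 0 0 12;0 0 -0.3 0 0 0 14.5;0 0 -0.3 0 0 0 16;0 0 -0.3 0 0 0 19;0 0 -0.3 0 0 0 23;0 0 -0.3 0 0 0 28;0 0 -0.3 0 0 0 34;0 0 -0.3 0 0 0 38",
  "force": 5
}}

```text
clock: 9.35
ee_pos: [0.5963, 0.2454, 0.0458]
eef_rot: [-3.13, -0.266, 0.0]
ft_force: [-1.0, 0.3, 0.1]
opening: 0.0377
```

```bash
python3 - <<'E'
from h import *
S=read_camera("side");go(.5966,.245,.16,.17)
a=cv2.resize(S[190:290,260:360,::-1],(600,600),interpolation=cv2.INTER_CUBIC);cv2.imwrite("pics/r1.png",a)
E
```

```text
t 9.4 at [0.5963 0.2454 0.0457] yaw 0.1698 shift [   0.2    0.4 -114.3] turn [-0.0001  0.0001 -0.0002] open 37.8 f [-0.3  0.4 -0.1]
```

View pics/r1.png

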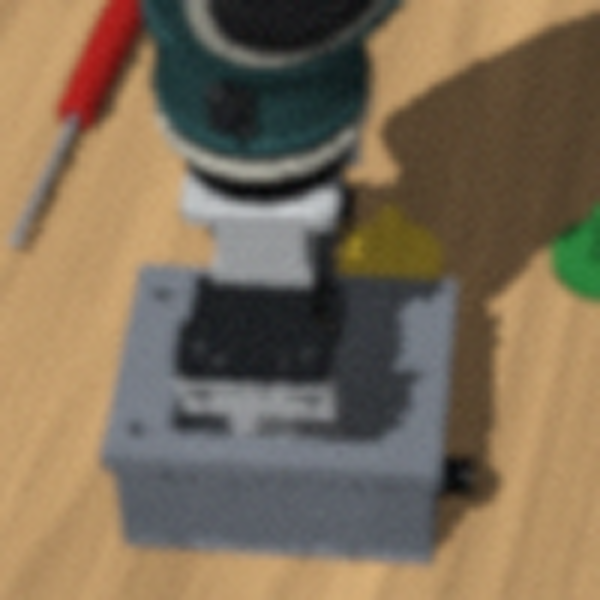

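The weight is hidden by the gripper here, so I retreat straight up and look again.

Emit:
{"method": "apply_moves", "body": {
  "rows": "0 0 -6 0 0 0 38;0 0 -16 0 0 0 38;0 0 -30 0 0 0 38;0 0 -50 0 0 0 38;0 0 -75 0 0 0 38;0 0 -105 0 0 0 38;0 0 -135 0 0 0 38;0 0 -150 0 0 0 38"
}}

```text
clock: 10.4
ee_pos: [0.5968, 0.2457, 0.1984]
eef_rot: [-3.13, -0.266, -0.004]
ft_force: [0.5, 0.6, 0.8]
opening: 0.0383
```

```bash
python3 -c "
from h import *
go(.556,-.2375,.13,.245)"
```

```text
t 10.4 at [0.5968 0.2457 0.1984] yaw 0.1699 shift [-122.1  469.4   67.9] turn [-0.0004 -0.0026 -0.0751] open 38.3 f [0.5 0.6 0.8]
```

Emit:
{"method": "apply_moves", "body": {
  "rows": "-13 50 0 0 0 0 45;-26 100 0 0 0 -0.03 45;-39 150 0 0 0 -0.075 45;-52 200 0 0 0 -0.075 45;-65 250 0 0 0 -0.075 45;-78 300 0 0 0 -0.075 45;-90 345 15 0 0 -0.075 45;-100 385 30 0 0 -0.075 45"
}}

```text
clock: 11.4
ee_pos: [0.5623, -0.1529, 0.1657]
eef_rot: [3.118, 0.382, 0.0]
ft_force: [0.4, -0.3, -0.1]
opening: 0.0446
```

```bash
python3 - <<'E'
from h import *
S=read_camera("side");T=read_camera("top");go(.556,-.2375,.11,.245)
f=lambda i:cv2.resize(i,None,fx=4,fy=4,interpolation=cv2.INTER_CUBIC)
cv2.imwrite("pics/b1.png",np.hstack([f(T[160:240,200:290,::-1]),f(S[215:295,270:360,::-1])]))
E
```

```text
t 11.5 at [ 0.561  -0.1558  0.1641] yaw 0.2388 shift [-24.   78.2  54.2] turn [ 0.0001  0.0031 -0.0062] open 44.9 f [0.2 0.5 0.1]
```

View pics/b1.png

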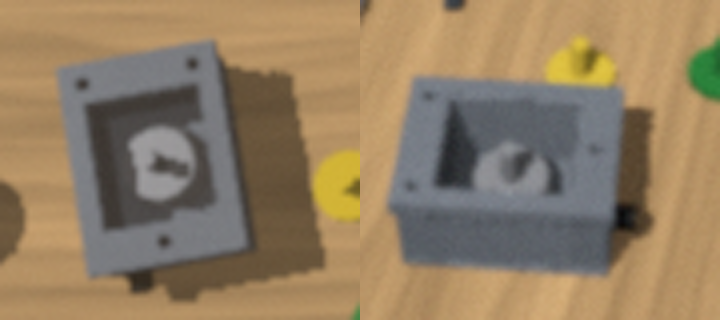

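The weight stands centred and level on the dome in both views: the top view has it at about px (240,200), the side view at about (398/4+180...), in the cavity centre. Step 1 is done, so on to the handle.

Emit:
{"method": "apply_moves", "body": {
  "rows": "-10 30 20 0 0 -0.006 45;-18 60 40 0 0 -0.006 45;-23 74 54 0 0 -0.006 45;-24 77 60 0 0 -0.006 45;-24 77 65 0 0 -0.006 45;-24 77 65 0 0 -0.006 45;-24 77 65 0 0 -0.006 45"
}}

```text
clock: 12.38
ee_pos: [0.5586, -0.2308, 0.1013]
eef_rot: [3.117, 0.394, 0.001]
ft_force: [0.5, 1.1, 0.1]
opening: 0.0452
```

```bash
python3 - <<'E'
from h import *
S=read_camera("side");go(.5565,-.2365,.023,.245)
e=sensors.get_state()["ee_pos"];c=proj("side",e);print(c,proj("side",[.5565,-.2365,.042]))
cv2.imwrite("pics/g1.png",cv2.resize(S[110:200,305:405,::-1],None,fx=5,fy=5,interpolation=cv2.INTER_CUBIC))
E
```

```text
t 12.43 at [ 0.5585 -0.231   0.1012] yaw 0.2514 shift [-3.4  4.8 78.2] turn [ 0.0002 -0.0006  0.0064] open 45.2 f [-0.4 -0.1 -0.2]
[351.56906101 148.24314246] [351.9547866  160.11751812]
```

View pics/g1.png

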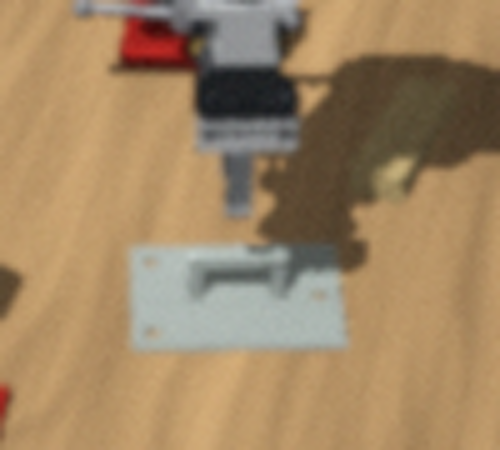

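The side view shows the fingers at column 352.6 and the handle middle at column 352.8, so they are aligned. I descend and grip.

Emit:
{"method": "apply_moves", "body": {
  "rows": "-2.5 5 20 0 0 0.006 45;-2.5 5 40 0 0 0.006 45;-2.5 5 58 0 0 0.006 45;-2.5 5 70 0 0 0.006 45;-2.5 5 77 0 0 0.006 45;-2.5 5 78 0 0 0.006 45;-2.5 5 78 0 0 0.006 45",
  "force": 40
}}

```text
clock: 13.3
ee_pos: [0.5573, -0.237, 0.0231]
eef_rot: [3.118, 0.384, 0.001]
ft_force: [-0.6, -0.0, -0.3]
opening: 0.045
```

Emit:
{"method": "apply_moves", "body": {
  "rows": "0 0 0 0 0 0 30;0 0 0 0 0 0 20;0 0 0 0 0 0 8;0 0 0 0 0 0 8;0 0 0 0 0 0 8;0 0 0 0 0 0 8"
}}

```text
clock: 14.05
ee_pos: [0.557, -0.2369, 0.0228]
eef_rot: [-3.118, -0.384, 0.0]
ft_force: [-1.0, 1.1, 3.3]
opening: 0.014
```

```bash
python3 - <<'E'
from h import *
go(.5565,-.2365,.023,.245)
E
```

```text
t 14.05 at [ 0.557  -0.2369  0.0228] yaw 0.2449 shift [-0.4 -0.5 -0.2] turn [-0.0001 -0.     -0.0001] open 14.0 f [-1.   1.1  3.3]
```

Emit:
{"method": "apply_moves", "body": {
  "rows": "0 0 -5 0 0 0 8;0 0 -15 0 0 0 8;0 0 -30 0 0 0 8;0 0 -50 0 0 0 8;0 0 -75 0 0 0 8;0 0 -105 0 0 0 8;0 0 -130 0 0 0 8;0 0 -140 0 0 0 8"
}}

```text
clock: 15.05
ee_pos: [0.5576, -0.2372, 0.1652]
eef_rot: [3.117, 0.383, 0.004]
ft_force: [-0.4, -0.3, -4.5]
opening: 0.0135
```

```bash
python3 - <<'E'
from h import *
go(.5966,.2445,.163,.156)
E
```

```text
t 15.05 at [ 0.5576 -0.2372  0.1652] yaw 0.2448 shift [ 154.6 -457.9    1.7] turn [ 0.0016 -0.0022  0.0888] open 13.5 f [-0.4 -0.3 -4.5]
```

Emit:
{"method": "apply_moves", "body": {
  "rows": "4 -13 0 0 0 0 8;14 -42 0 0 0 0.01 8;27 -80 0 0 0 0.03 8;40 -118 0 0 0 0.05 8;53 -156 0 0 0 0.07 8;66 -195 0 0 0 0.089 8;79 -234 0 0 0 0.089 8;92 -273 0 0 0 0.089 8"
}}

```text
clock: 16.05
ee_pos: [0.5791, 0.0525, 0.1617]
eef_rot: [-3.132, -0.246, 0.003]
ft_force: [0.7, 0.3, -3.5]
opening: 0.0137
```

```bash
python3 - <<'E'
from h import *
go(.5966,.2445,.163,.156)
E
```

```text
t 16.05 at [0.5791 0.0525 0.1617] yaw 0.1565 shift [  47.2 -187.    -1.3] turn [-0.0005  0.0016  0.0005] open 13.7 f [ 0.7  0.3 -3.5]
```

Emit:
{"method": "apply_moves", "body": {
  "rows": "9 -36 0 0 0 0 8;18 -70 0 0 0 0 8;26 -100 0 0 0 0 8;33 -128 0 0 0 0 8;38 -150 0 0 0 0 8;41 -160 0 0 0 0 8;42 -164 0 0 0 0 8;42 -164 0 0 0 0 8"
}}

```text
clock: 17.05
ee_pos: [0.5962, 0.2181, 0.1626]
eef_rot: [3.132, 0.243, -0.0]
ft_force: [0.7, 0.1, -3.7]
opening: 0.0135
```

```bash
python3 - <<'E'
from h import *
go(.5966,.2445,.163,.156)
S=read_camera("side")
cv2.imwrite("pics/k1.png",cv2.resize(S[160:290,250:370,::-1],None,fx=4.5,fy=4.5,interpolation=cv2.INTER_CUBIC))
E
```

```text
t 17.05 at [0.5962 0.2181 0.1626] yaw 0.1552 shift [  4.5 -26.1  -0.4] turn [ 0.0003  0.0002 -0.0008] open 13.5 f [ 0.7  0.1 -3.7]
```

View pics/k1.png

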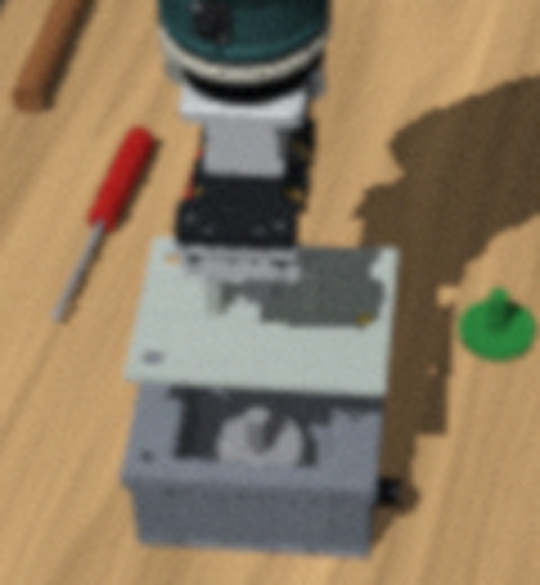

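Side view: the cover is held level, with holes near px (283.5,239), (288,217) and (331.5,230.5). The weight is still balanced beneath it, at about (307,257). I move on above the box.

Emit:
{"method": "apply_moves", "body": {
  "rows": "1 -5 0 0 0 0 8;2 -11 0 0 0 0 8;3 -17 0 0 0 0 8;4 -22 2 0 0 0 8;4.5 -25 4 0 0 0 8;4.5 -25 8 0 0 0 8;4.5 -25 10 0 0 0 8;4.5 -25 10 0 0 0 8"
}}

```text
clock: 18.1
ee_pos: [0.5967, 0.2439, 0.1525]
eef_rot: [3.132, 0.244, -0.001]
ft_force: [-0.4, -0.2, -3.4]
opening: 0.0135
```

```bash
python3 - <<'E'
from h import *
np.set_printoptions(precision=4,suppress=True)
go(.5966,.2437,.116,.156)
e=sensors.get_state()["ee_pos"]
S=read_camera("side");T=read_camera("top");np.save("s2.npy",S)
th=.156;R=np.array([[np.cos(th),-np.sin(th)],[np.sin(th),np.cos(th)]])
zt=e[2]-.021
pp=[proj("side",[*(R@p+e[:2]),zt]) for p in P];print("pred side",pp)
print("pred top",[proj("top",[*(R@p+e[:2]),zt]) for p in P])
d=[dark(S,*p,4) for p in pp];print("dark",d)
print("cover by side",fit([ray("side",p,zt) for p in d]))
C=cv2.resize(S[190:270,260:350,::-1],None,fx=5,fy=5,interpolation=cv2.INTER_CUBIC)
D=cv2.resize(T[150:240,200:280,::-1],None,fx=4,fy=4,interpolation=cv2.INTER_CUBIC)
O=np.zeros((400,770,3),np.uint8);O[:,:450]=C;O[:360,450:]=D;cv2.imwrite("pics/k2.png",O)
E
```

```text
t 18.1 at [0.5967 0.2439 0.1525] yaw 0.1555 shift [-0.1  0.1 36.5] turn [ 0.0001  0.0004 -0.0005] open 13.5 f [-0.4 -0.2 -3.4]
pred side [array([280.7486, 247.9484]), array([285.4354, 225.4521]), array([328.2483, 238.917 ])]
pred top [array([214.8693, 177.4249]), array([243.8105, 172.0616]), array([236.3181, 218.6171])]
dark [array([280.7595, 248.2342]), array([286.9409, 223.3998]), array([327.5797, 239.2029])]
cover by side (array([0.5964, 0.2425]), np.float64(0.11908111823838977), array([4.803 , 4.8465, 2.2456]))
```

View pics/k2.png

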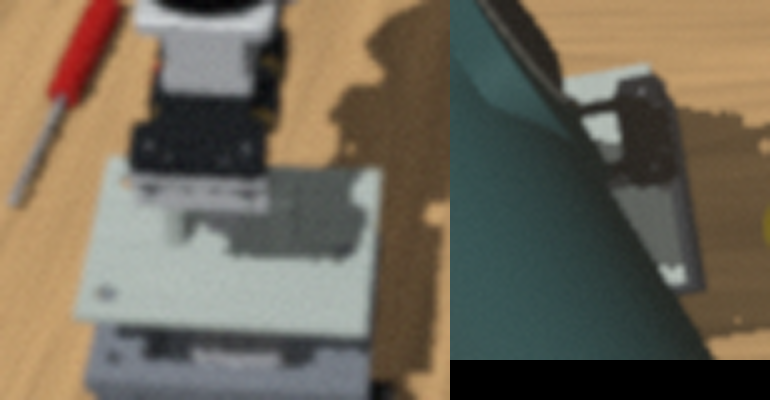

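The side view shows cover hole0 at px (281.0,248.2), within 0.3 px of the prediction from the TCP. Holes 1 and 2 are obscured by the gripper and its shadow. The two cameras differ by about 4 mm on the housing's y, so I compare averaged edge profiles of plate and rim within the same camera.

```bash
cat >> h.py <<'E'
def prof(cam,im,c,th,z,side,lo,hi):
    """mean brightness across the plate/rim edge `side`, against outward distance from the centre, mm"""
    g=cv2.cvtColor(im,cv2.COLOR_RGB2GRAY).astype(np.float32)
    R=np.array([[np.cos(th),-np.sin(th)],[np.sin(th),np.cos(th)]]);n=80 if side[1]=="x" else 60
    d=np.arange(n-14,n+15,1.);out=[]
    for q in d:
        s=q if side[0]=="+" else -q;v=[]
        L=[(s,k) if side[1]=="x" else (k,s) for k in np.linspace(lo,hi,25)]
        uv=np.array([proj(cam,[*(R@(np.array(l)/1000)+c),z]) for l in L],np.float32)
        out.append(cv2.remap(g,uv[:,:1],uv[:,1:],cv2.INTER_LINEAR).mean())
    return d,np.array(out)
E
python3 - <<'E'
from h import *
np.set_printoptions(precision=0,suppress=True,linewidth=220)
e=sensors.get_state()["ee_pos"]
S=read_camera("side");T=read_camera("top");S0=np.load("side0.npy");T0=np.load("top0.npy")
zt=e[2]-.019
print("d",prof("top",T,e[:2],.156,zt,"-y",-70,-45)[0])
for cam,im,im0,ch,L in(("side",S,S0,(.5961,.2475),[("+y",-60,60),("+x",10,50),("-x",10,50)]),("top",T,T0,(.5969,.2428),[("-y",-75,-50),("-x",-55,-45),("-y",0,40),("+x",-10,20)])):
  for l in L:
    print(cam,l,"plate",prof(cam,im,e[:2],.1555,zt,*l)[1]);print("      housing",prof(cam,im0,np.array(ch),.1563,.078,*l)[1])
E
```

```text
d [46. 47. 48. 49. 50. 51. 52. 53. 54. 55. 56. 57. 58. 59. 60. 61. 62. 63. 64. 65. 66. 67. 68. 69. 70. 71. 72. 73. 74.]
side ('+y', -60, 60) plate [178. 178. 178. 178. 178. 179. 179. 179. 179. 179. 178. 177. 175. 172. 168. 161. 152. 142. 130. 117. 104.  92.  82.  75.  70.  67.  67.  68.  70.]
      housing [123. 124. 124. 125. 125. 125. 124. 124. 123. 121. 119. 116. 113. 109. 106. 102. 100.  98.  96.  95.  93.  92.  91.  91.  92.  93.  94.  94.  94.]
side ('+x', 10, 50) plate [171. 173. 175. 176. 178. 179. 180. 180. 180. 179. 178. 177. 175. 173. 170. 168. 166. 164. 163. 162. 161. 161. 160. 160. 161. 161. 161. 161. 160.]Traceback (most recent call last):
  File "<stdin>", line 9, in <module>
  File "h.py", line 35, in prof
    uv=np.array([proj(cam,[*(R@(np.array(l)/1000)+c),z]) for l in L],np.float32)
                 ~~~~^^^^^^^^^^^^^^^^^^^^^^^^^^^^^^^^^^^
  File "h.py", line 7, in proj
    c=camera_info(cam);p=np.array(c["K"])@(np.array(c["R"])@np.array(X)+c["t"]);return p[:2]/p[2]
ValueError: time passes only in moves, steps and waits
```

```bash
sed -i '1a from functools import lru_cache' h.py; sed -i 's/^def ray/camera_info=lru_cache(camera_info)\ndef ray/' h.py
python3 - <<'E'
from h import *
np.set_printoptions(precision=0,suppress=True,linewidth=220)
e=sensors.get_state()["ee_pos"]
S=read_camera("side");T=read_camera("top");S0=np.load("side0.npy");T0=np.load("top0.npy")
np.save("s3.npy",S);np.save("t3.npy",T)
zt=e[2]-.019;print(e)
for cam,im,im0,ch,L in(("side",S,S0,(.5961,.2475),[("+x",10,50),("-x",10,50)]),("top",T,T0,(.5969,.2428),[("-y",-75,-50),("-x",-55,-45),("-y",0,40),("+x",-15,10)])):
  for l in L:
    print(cam,l,"plate  ",prof(cam,im,e[:2],.1555,zt,*l)[1]);print("       housing",prof(cam,im0,np.array(ch),.1563,.078,*l)[1])
E
```

```text
[1. 0. 0.]
side ('+x', 10, 50) plate   [171. 172. 174. 176. 178. 179. 180. 180. 180. 180. 179. 177. 175. 173. 170. 167. 165. 163. 162. 162. 161. 161. 161. 161. 160. 160. 160. 160. 160.]
       housing [119. 120. 122. 123. 124. 124. 125. 126. 127. 130. 134. 139. 145. 152. 157. 161. 164. 165. 166. 166. 165. 165. 164. 163. 162. 162. 161. 161. 160.]
side ('-x', 10, 50) plate   [173. 175. 176. 176. 177. 177. 178. 178. 178. 177. 175. 172. 166. 156. 143. 128. 111.  95.  83.  75.  72.  72.  73.  74.  74.  74.  74.  73.  73.]
       housing [122. 122. 122. 122. 122. 122. 122. 121. 121. 120. 119. 117. 113. 108. 102.  95.  87.  80.  75.  72.  69.  68.  67.  67.  67.  67.  67.  68.  69.]
top ('-y', -75, -50) plate   [107. 115. 120. 122. 123. 122. 120. 118. 118. 119. 120. 120. 119. 115. 107.  99.  90.  82.  76.  72.  70.  68.  65.  62.  60.  57.  56.  57.  62.]
       housing [110. 110. 110. 110. 110. 110. 110. 110. 110. 109. 108. 105.  99.  92.  83.  74.  66.  61.  59.  60.  63.  67.  71.  74.  76.  78.  78.  78.  79.]
top ('-x', -55, -45) plate   [122. 130. 140. 147. 151. 154. 157. 155. 152. 14
[... 203 characters left out ...]
.  69.  71.  74.  75.  76.  77.  76.  76.  76.  76.  76.]
top ('-y', 0, 40) plate   [41. 41. 42. 42. 43. 43. 43. 43. 43. 43. 43. 43. 43. 43. 44. 44. 44. 44. 44. 44. 45. 48. 50. 52. 54. 55. 57. 60. 63.]
       housing [106. 108. 109. 110. 110. 110. 110. 110. 110. 109. 107. 104.  99.  92.  84.  75.  67.  61.  58.  59.  61.  65.  68.  71.  73.  74.  75.  75.  75.]
top ('+x', -15, 10) plate   [120. 126. 132. 136. 139. 142. 143. 144. 143. 142. 140. 138. 135. 131. 127. 123. 120. 117. 115. 114. 113. 113. 113. 113. 113. 113. 113. 113. 113.]
       housing [111. 111. 111. 111. 111. 111. 111. 111. 111. 111. 112. 113. 115. 118. 121. 124. 128. 130. 133. 135. 136. 137. 138. 138. 138. 137. 137. 136. 136.]
```

Edges relative to the TCP model: the top camera sees y about 1.4 mm low and the side camera about 2 mm high. Corrected, the two agree on a housing centre near (0.5964, 0.2449), yaw 0.156. I shift by about 1 mm and descend.

```bash
python3 -c "
from h import *
go(.5964,.2450,.117,.1563)"
```

```text
t 18.4 at [0.5968 0.2441 0.1529] yaw 0.1557 shift [-0.2 -0.9 35.9] turn [-0.0001 -0.0001 -0.0006] open 13.6 f [-0.2 -0.6 -3.1]
```

Emit:
{"method": "apply_moves", "body": {
  "rows": "0 -0.9 2 0 0 -0.0006 8;-0.2 -0.9 8 0 0 -0.0006 8;-0.2 -0.9 15 0 0 -0.0006 8;-0.2 -0.9 22 0 0 -0.0006 8;-0.2 -0.9 28 0 0 -0.0006 8;-0.2 -0.9 33 0 0 -0.0006 8;-0.2 -0.9 35.5 0 0 -0.0006 8;-0.2 -0.9 35.5 0 0 -0.0006 8"
}}

```text
clock: 19.4
ee_pos: [0.5963, 0.245, 0.1171]
eef_rot: [-3.132, -0.245, 0.0]
ft_force: [0.0, 0.7, -3.7]
opening: 0.0135
```

Emit:
{"method": "apply_moves", "body": {
  "rows": "0 0 0 0 0 0 8;0 0 0 0 0 0 8;0 0 0 0 0 0 8;0 0 0 0 0 0 8"
}}

```text
clock: 19.9
ee_pos: [0.5964, 0.245, 0.1173]
eef_rot: [-3.132, -0.245, -0.0]
ft_force: [-0.1, 0.4, -4.4]
opening: 0.0134
```

```bash
python3 - <<'E'
from h import *
np.set_printoptions(precision=0,suppress=True,linewidth=220)
go(.5964,.2450,.117,.1563)
e=sensors.get_state()["ee_pos"];zt=e[2]-.019
S=read_camera("side");T=read_camera("top")
for l in [("+y",-60,60),("+x",10,50),("-x",10,50)]:print(l,prof("side",S,e[:2],.156,zt,*l)[1])
for l in [("-y",-75,-50)]:print("top",l,prof("top",T,e[:2],.156,zt,*l)[1])
p=proj("side",[*(np.array([[.9878,-.1556],[.1556,.9878]])@P[0]+e[:2]),zt]);d=dark(S,*p,4)
print("hole0 pred/seen",np.round(p,2),np.round(d,2))
f=lambda i:cv2.resize(i,None,fx=6,fy=6,interpolation=cv2.INTER_CUBIC)
O=np.hstack([f(S[200:290,270:345,::-1]),f(T[160:250,225:280,::-1])])
cv2.imwrite("pics/f1.png",O);print(O.shape)
E
```

```text
t 19.9 at [1. 0. 0.] yaw 0.1564 shift [ 0. -0.  0.] turn [-0. -0.  0.] open 13.4 f [-0.  0. -4.]
('+y', -60, 60) [176. 176. 177. 177. 178. 178. 179. 179. 179. 179. 178. 177. 175. 172. 167. 161. 153. 145. 136. 127. 120. 116. 115. 116. 118. 119. 120. 119. 118.]
('+x', 10, 50) [164. 167. 170. 173. 176. 178. 179. 180. 180. 180. 179. 177. 175. 172. 170. 168. 166. 164. 164. 163. 163. 163. 163. 162. 162. 162. 162. 162. 162.]
('-x', 10, 50) [174. 175. 176. 176. 177. 177. 178. 178. 178. 177. 175. 171. 166. 157. 145. 130. 114.  99.  88.  81.  76.  74.  73.  72.  72.  71.  72.  72.  73.]
top ('-y', -75, -50) [ 75.  83.  92.  99. 104. 109. 112. 114. 115. 116. 116. 115. 112. 109. 103.  95.  87.  80.  72.  65.  61.  58.  56.  58.  61.  66.  72.  77.  81.]
hole0 pred/seen [282. 256.] [282. 257.]
(540, 780, 3)
```

View pics/f1.png

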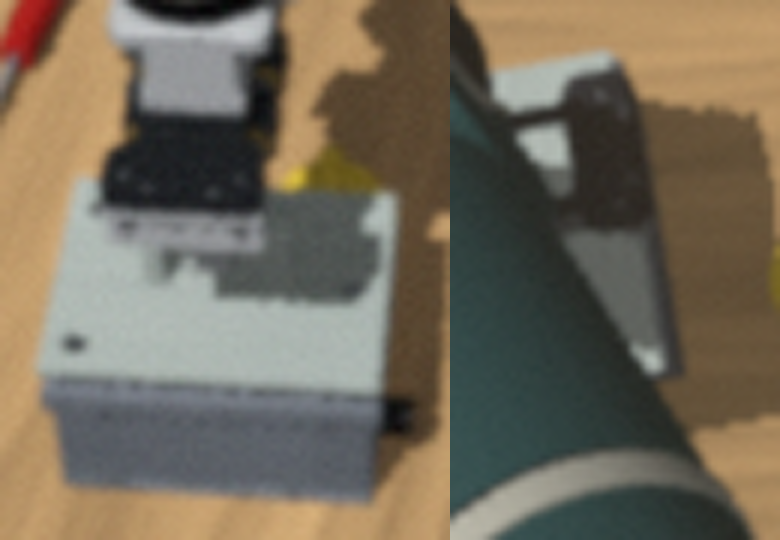

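The last view shows the plate level and directly over the rim in both cameras: hole0 at about px (282,257) in the side view, as predicted, and the edges parallel and flush with the box. The arm is still, and the force on the tool is only the plate's weight.

```bash
python3 -c "
from workcell import hand_in
print(hand_in())"
```

```text
the job is handed in; nothing more can be done
None
```

I stood the grey steel weight on the dome, then lifted the cover by its handle and handed in with the plate held about 16 mm above the rim. The clock read about 20 s of the 64 s allowed, and `hand_in` reports no verdict.

**Checks that passed**
- **Weight:** both cameras showed it centred and upright on the dome after release, and the side camera showed it again with the plate close by. Under the plate at the end it is hidden, so I could not see its final state directly.
- **Cover pose:** TCP at (0.5964, 0.2450, 0.117), within 0.1 mm of its target, level, yaw 0.156 rad.
- **Grip and contact:** opening 13.4 mm. The tool felt only about 4 N, roughly the plate's weight, with no sign of touching the box.
- **Holes:** hole0 appeared about where predicted in the side camera, to roughly 1 px, and the plate's edges lay over the box's.

**Checks that disagreed or could not be made**
- **Housing position:** the two cameras differed by about 4.7 mm in the housing's y (0.2428 m top, 0.2475 m side). I corrected each by how it saw the held plate against the robot's own reading, which brought them to about 0.2444 and 0.2449, and I used 0.2450. I estimate 1 to 2 mm of sideways error is left, against the 3.5 mm allowed.
- **Holes 1 and 2:** I could not measure these at the end, because the gripper and its shadow were in the way. Their alignment rests on yaw and edges.

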